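# Pump up the resin pressure pot

## Robot

A 6-joint arm with a two-finger parallel gripper is mounted at the origin on the work surface. World frame = base frame: x ahead of the robot, y to its left, z up, the work surface at z = 0. Lengths are in mm, angles in rad, forces in N, time in s.
With the tool pointing down it reaches from about 350 to 850 mm from the base axis. Payload 8.1 kg.
Tool frame: the origin (TCP) lies between the finger pads; the fingertips stand 17 mm ahead of it and the grasp point (between the pads) lies 2 mm behind it (tips_ahead is the distance from the TCP to the fingertips, in mm); x points along the fingers, z is the direction in which the jaws open and shut, and the axes are right-handed (so a half turn about x gives the same grasp; the last joint's range is limited). The gripper opens to 93 mm and grips with 3 to 60 N. Pads are 15 mm wide; open, the fingers measure 128 mm over their backs; the gripper's body (75 mm by 188 mm) begins 65 mm behind the grasp point.
Start: joints at [-1.399, 0.13, 1.488, -0, 1.523, -0.085], TCP at [152.412, -580.324, 235.635] pointing down, gripper open.
Joint ranges: [-2.96, 2.96], [-0.89, 2.26], [0.02, 2.5], [-1.34, 4.48], [0, 2.73], [-2.66, 2.66]. Speed limits (rad/s): [2.39, 2.39, 2.79, 3.14, 3.14, 3.14].

## Interface

Orientations are given as a 3x3 rotation matrix whose columns are the frame's x, y, z axes.
In Python, from rig import state, capture, hand_in, tips_ahead gives the robot as it stands.
- The arm moves only by the tool servo_tool, never from a script. Its argument "deltas" is a list of rows, each an object with "claw": the opening, from -1 (shut) to 1 (fully open); "offset": the shift along the tool's x, y, z in m, a list of three; "turn": the turn about the tool's x in degrees. A call has exactly 8 rows; each row shifts and turns the commanded pose from where the row before left it, along the tool's axes as they then stand; what a row does not reach is not made up. A row lasts 1/10 s, in which the tool goes at most 50 mm and 8.59 degrees, less where a joint would pass 70% of its speed; a pose out of reach is approached as far as the arm can. A call with a gripper value outside its range is refused whole. The fingers move at their own pace and stop on an object; "force" is the grip in N (left out, the last holds). Time passes only in rows, so rows that do not move let the fingers close, or fill a call up. It gives the time, the measured TCP pose, the force and the opening at its end, in the units of the state.
- state(): the state, without advancing time (a new reading comes with each control period).
- capture(name): name is "scene" or "top" or "wrist"; returns a dict with "color" (400x640x3 uint8, blue, green, red), "range_z" (400x640 float32, mm along the optical axis (not along the pixel's ray), 0 where there is no reading), "vertical_fov" (degrees; the focal length in pixels is half the picture's height over the tangent of half this angle, whatever the lens; pixels are square), "cx", "cy" (the principal point, pixels), "R" (3x3) and "t" (3): a world point X has camera coordinates R X + t; the wrist camera has in their place "T_tool_cam" (4x4, takes a point from camera to tool coordinates, whose origin is the TCP and whose axes are the tool frame's). Camera axes: x right, y down, z forward; pixel columns grow to the right and rows downward; lengths in mm; the calibration is good to about 2 mm. The wrist camera is an equidistant fisheye: a pixel r from the principal point sees the ray r / f radians off the axis. A picture is of the moment at which its call begins: read the wrist's pose just before it.
- hand_in(): hands the job in, once; it reports no verdict.
The state is a dict: "time_s": time; "q": joint angles; "joint_vel": joint speeds; "tau": joint torques, N m; "ee_pos": TCP position; "eef_rot": TCP orientation; "force": force on the tool from outside, world axes, zero at the start; "wrist_torque": the same for the moment, N m; "width": finger opening in mm.
Only numpy, scipy, OpenCV 4.12 (cv2) and the standard library are available. Lean on these libraries where they do the work, as an engineer would, in place of code of your own. Each camera call takes 0.05 s, during which the arm holds its last target. There are 200 camera calls.

## Task

Bring the small resin pressure pot up to pressure: with the fingertips press the blue pump plunger down and let it spring back up, again and again, until the red indicator pin in the pot's lid has popped fully out of its brass collar and its whole green foot band shows; then leave the plunger up. Do not touch the pin, do not lift, tip or shove the pot, and leave the pliers, the bead jar and the bead box where they lie.

Things in the scene. Friction and masses are not known exactly. Their poses are not given: they have to be found in the camera images.
- pot: Free-standing unit, about 3.5 kg, any yaw, under 137 mm tall: grey base plate 150 mm (x) by 260 mm (y), 12 thick; pot with dark lid (132 mm diameter, axis at y = +55 mm, top 104 mm up, four black knobs to 117 mm, brass collar amid them to 110 mm); steel pump barrel (40 mm diameter, axis at y = -85 mm, to 86 mm). Origin: centre of the plate's underside, z up.
- plunger_top (a point): Centre of the flat top face of the blue round plunger cap, 52 mm in diameter and 14 mm thick, on an upright steel rod. With the plunger up it lies 134 mm above the table at (0, -85 mm) in the pot unit's frame; it moves down with the plunger.
- plunger (a joint): How far the plunger is pressed down: 0 is up, 0.030 m is the bottom stop. A spring brings it back up by itself; pressing takes about 5 N at the top and 10 N at the bottom.
- pin (a joint): How far the indicator pin stands out: 0 in, 0.024 m fully out, at its stop. Starts at 0 to 0.009 m. Each down stroke of the plunger raises it by about 0.18 of the stroke (5 mm for a full one); it stays there while the plunger comes up. Strokes of any length add up; at its stop further strokes do no harm.
- pin_top (a point): Centre of the top of the indicator pin, 12 mm in diameter, red, with a green band 6 mm tall at its foot, wholly visible only when fully out. It rises from the brass collar in the lid's centre, at (0, +55 mm) in the pot unit's frame: 112 mm above the table when in, 136 mm when fully out.
- pliers: Bystander: red-handled pliers lying flat, 155 mm long, 55 mm wide, 14 mm tall. Origin on the table near the middle, jaws along its +x.
- bead_jar: Bystander: upright amber glass jar with a white cap, 48 mm in diameter, 60 mm tall. Origin: centre of its underside.
- bead_box: Bystander: open clear bead box with eight compartments, 65 mm (x) by 130 mm (y) by 22 mm tall. Origin: centre of its underside.

How it is judged:
By the outcome, as a careful person would: the job done as asked, in the order asked, and still so for the second after the job is handed in, with the robot touching nothing.
It also fails if it takes over 38 s, if anything falls off the work surface, if the arm or the gripper's body presses on something with over 40 N, if the wrist force passes 120 N, or if a joint passes its speed limit or range.

## Working session

There is one attempt and no reset: what is moved stays moved. The work goes in short steps, Python scripts to look and compute and a tool call to move; the robot and the scene stay as the last step left them, time stands still between calls to the robot, and variables do not carry over. Pictures are saved under pics/ and viewed, about 8 in all and at most 12, crops included, and the job is handed in when it is done.

Besides the shell and the picture viewer there is one more tool, called after "Emit:" as name(argument=value, ...) on one line, values as JSON. servo_tool: Moves the arm, as the interface text tells. Its arguments: {"type":"object","properties":{"deltas":{"type":"array","items":{"type":"object","properties":{"claw":{"type":"number"},"offset":{"type":"array","items":{"type":"number"}},"turn":{"type":"number"}}}},"force":{"type":"number"}},"required":["deltas"]}

```bash
mkdir -p pics; cat > h.py <<'E'
import numpy as np,cv2
from rig import state,capture,hand_in,tips_ahead
def f(c): return 200/np.tan(np.radians(c["vertical_fov"])/2)
def cloud(c):
    F=f(c);v,u=np.mgrid[:400,:640];z=c["range_z"]
    P=np.stack([(u-c["cx"])/F*z,(v-c["cy"])/F*z,z],-1)
    return (P-c["t"])@np.array(c["R"])
def proj(c,X):
    p=np.array(c["R"])@X+c["t"];return f(c)*p[:2]/p[2]+[c["cx"],c["cy"]]
E
python3 - <<'E'
from h import *
s=state();print(s["eef_rot"],s["ee_pos"],s["width"],s["force"],tips_ahead)
ims=[]
for n in("top","scene"):
    c=capture(n);ims.append(c["color"]);cv2.imwrite(f"pics/{n}0.png",c["color"])
    P=cloud(c);hsv=cv2.cvtColor(c["color"],cv2.COLOR_BGR2HSV)
    print(n,"cam",-np.array(c["R"]).T@c["t"])
    m=cv2.inRange(hsv,(100,120,50),(130,255,255))
    k,l,st,ce=cv2.connectedComponentsWithStats(m)
    for i in range(1,k):
        if st[i,4]>60:
            q=P[(l==i)&(c["range_z"]>0)];print("blue",st[i],ce[i],np.median(q,0).round(1),np.percentile(q[:,2],95))
E
```

```text
[[-3.70742711e-04  9.67200569e-01  2.54013625e-01]
 [ 1.81542893e-03  2.54013875e-01 -9.67198871e-01]
 [-9.99998283e-01  1.02561752e-04 -1.85005769e-03]] [ 152.30567401 -579.78457049  234.59419262] 92.9063045568069 [-0.83386392 -0.15091221  0.41823485] 17.0
top cam [ 377.92408494   48.9766537  1139.41294963]
blue [513 100  35  23 198] [531.06060606 110.46464646] [ 854.6 -407.5   10.6] 15.690887281876613
blue [508 104  30  31 207] [521.80193237 119.99033816] [ 824.2 -380.6   10.7] 14.770527758734863
blue [297 228  26  25 505] [309.67524752 239.8990099 ] [495.5  91.2 133. ] 135.89357931397646
blue [ 38 338  44  19 339] [ 60.         346.89675516] [256.6 553.2 159.7] 190.635070416746
blue [  0 364  34  13 179] [ 12.69273743 369.8603352 ] [208.2 639.2 141.5] 189.96049262496365
scene cam [1291.07807495 -135.50681209  710.4406931 ]
blue [483  52  16  38 227] [490.92511013  71.27312775] [210.3 641.7 142.3] 187.66420024821883
blue [462  64  17  37 319] [469.26332288  81.76489028] [261.5 550.3 151. ] 188.350900341637
blue [310 162  26  18 348] [322.56321839 170.23563218] [501.3  89.6 133.3] 135.00335547681155
```

```bash
sleep 3; python3 -c "
import cv2,numpy as np
a=[cv2.imread(f'pics/{n}0.png') for n in('top','scene')]
cv2.imwrite('pics/both.png',cv2.resize(np.vstack(a),(480,600)))"
```

```text
(no output)
```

View pics/top0.png

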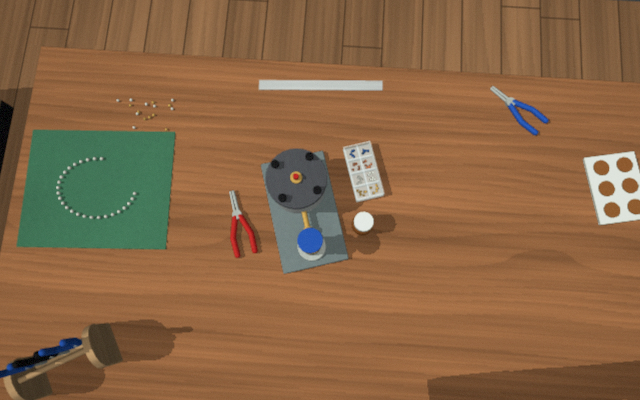

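View pics/scene0.png

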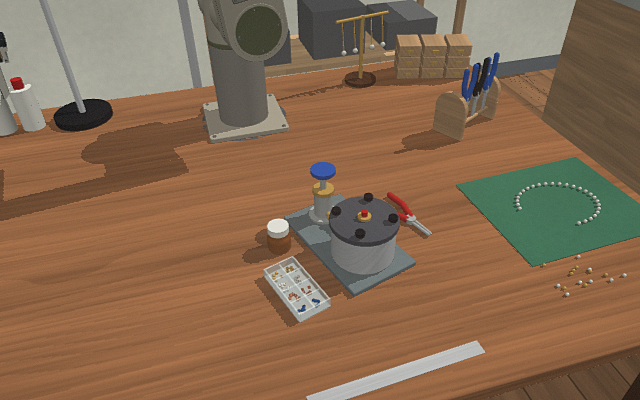

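The top view shows the pot with the blue cap at pixel (310,240) and the red pin at (296,177). The jar is at (364,222), the box at (363,170) and the pliers at (241,225). The cap is near world (497,91). I'm moving there at height with the jaws shut.

Emit:
servo_tool(deltas=[{"claw": -1,"offset": [0,0.0167,-0.0186]},{"claw": -1,"offset": [0,0.032,-0.0357]},{"claw": -1,"offset": [0,0.032,-0.0357]},{"claw": -1,"offset": [0,0.032,-0.0357]},{"claw": -1,"offset": [0,0.032,-0.0357]},{"claw": -1,"offset": [0,0.032,-0.0357]},{"claw": -1,"offset": [0,0.032,-0.0357]},{"claw": -1,"offset": [0,0.032,-0.0357]}], force=20)

```text
validation failed for argument at $.de...
```

Emit:
servo_tool(deltas=[{"claw": -1,"offset": [0,0.032,-0.0357]},{"claw": -1,"offset": [0,0.032,-0.0357]},{"claw": -1,"offset": [0,0.032,-0.0357]},{"claw": -1,"offset": [0,0.032,-0.0357]},{"claw": -1,"offset": [0,0.032,-0.0357]},{"claw": -1,"offset": [0,0.032,-0.0357]},{"claw": -1,"offset": [0,0.0167,-0.0186]},{"claw": -1,"offset": [0,0,0]}])

```text
validation failed for argument at $.de...
```

```bash
python3 - <<'E'
from h import *
s=state();R=np.array(s["eef_rot"]);p=np.array(s["ee_pos"]);print(s["time_s"],p,s["width"],s["force"],R[:,2])
c=capture("wrist");im=c["color"];cv2.imwrite("pics/w1.png",im)
F=f(c);T=np.array(c["T_tool_cam"]);hsv=cv2.cvtColor(im,cv2.COLOR_BGR2HSV)
def plane(u,v,h):
    d=np.array([u-c["cx"],v-c["cy"]]);r=np.hypot(*d);a=r/F
    ray=np.r_[d/r*np.sin(a),np.cos(a)];o=R@T[:3,3]+p;w=R@T[:3,:3]@ray
    return o+w*(h-o[2])/w[2]
m=cv2.inRange(hsv,(100,120,50),(130,255,255))
k,l,st,ce=cv2.connectedComponentsWithStats(m)
for i in range(1,k):
    if st[i,4]>200: print("blue",st[i],ce[i],plane(*ce[i],134))
E
```

```text
0.1 [ 152.34745149 -579.85095517  234.70412223] 93.17067018008778 [-0.14879993  0.04284207  0.36243882] [ 0.25401863 -0.96719797 -0.00161854]
```

View pics/w1.png

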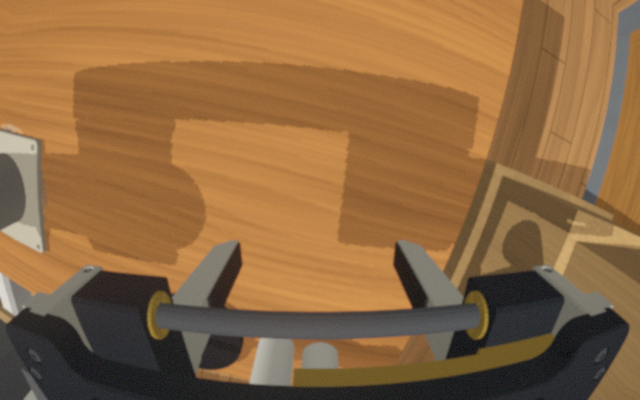

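The arm didn't move, because both calls were refused. The wrist view shows only the start pose, with open fingers over bare table. I'll add "turn" to each row.

Emit:
servo_tool(deltas=[{"claw": -1,"offset": [0,0.0167,-0.0186],"turn": 0},{"claw": -1,"offset": [0,0.032,-0.0357],"turn": 0},{"claw": -1,"offset": [0,0.032,-0.0357],"turn": 0},{"claw": -1,"offset": [0,0.032,-0.0357],"turn": 0},{"claw": -1,"offset": [0,0.032,-0.0357],"turn": 0},{"claw": -1,"offset": [0,0.032,-0.0357],"turn": 0},{"claw": -1,"offset": [0,0.032,-0.0357],"turn": 0},{"claw": -1,"offset": [0,0.032,-0.0357],"turn": 0}], force=20)

```text
time_s: 0.95
ee_pos: [317.4, -257.7, 235.5]
eef_rot: [[0.0, 0.967, 0.253], [-0.0, 0.253, -0.967], [-1.0, 0.0, 0.0]]
force: [0.4, -0.2, -0.1]
width: 33.0
```

Emit:
servo_tool(deltas=[{"claw": -1,"offset": [0,0.032,-0.0357],"turn": 0},{"claw": -1,"offset": [0,0.032,-0.0357],"turn": 0},{"claw": -1,"offset": [0,0.032,-0.0357],"turn": 0},{"claw": -1,"offset": [0,0.032,-0.0357],"turn": 0},{"claw": -1,"offset": [0,0.032,-0.0357],"turn": 0},{"claw": -1,"offset": [0,0.032,-0.0357],"turn": 0},{"claw": -1,"offset": [0,0.0167,-0.0186],"turn": 0},{"claw": -1,"offset": [0,0,0],"turn": 0}])

```text
time_s: 1.75
ee_pos: [460.3, 21.5, 235.2]
eef_rot: [[-0.001, 0.966, 0.258], [0.001, 0.258, -0.966], [-1.0, -0.0, -0.001]]
force: [-0.2, -0.2, 0.5]
width: 0.4
```

```bash
cat >> h.py <<'E'
def wrist(name):
    s=state();R=np.array(s["eef_rot"]);p=np.array(s["ee_pos"]);print(s["time_s"],p,s["width"],s["force"],R[:,2])
    c=capture("wrist");im=c["color"];cv2.imwrite(name,im)
    F=f(c);T=np.array(c["T_tool_cam"]);hsv=cv2.cvtColor(im,cv2.COLOR_BGR2HSV)
    def plane(u,v,h):
        d=np.array([u-c["cx"],v-c["cy"]]);r=np.hypot(*d);a=r/F
        ray=np.r_[d/r*np.sin(a),np.cos(a)];o=R@T[:3,3]+p;w=R@T[:3,:3]@ray
        return o+w*(h-o[2])/w[2]
    m=cv2.inRange(hsv,(100,120,50),(130,255,255))
    k,l,st,ce=cv2.connectedComponentsWithStats(m)
    for i in range(1,k):
        if st[i,4]>200:
            X=plane(*ce[i],134);print("blue",st[i],ce[i],X,"tool delta",R.T@(X-p))
E
python3 -c "
from h import *
wrist('pics/w2.png')"
```

```text
1.75 [460.28740928  21.49802734 235.24828883] 0.43351745587111495 [-0.24223852 -0.18383424  0.5081921 ] [ 2.58018063e-01 -9.66139614e-01 -9.62297736e-04]
blue [596  16  28  52 473] [608.55602537  39.52008457] [ 739.18049277 -245.36196114  134.        ] tool delta [100.86191071 200.62974516 329.8808903 ]
blue [ 218  119   59   59 2760] [247.10615942 148.25036232] [495.66802991  92.19363595 134.        ] tool delta [101.28715207  52.45821842 -59.07555781]
```

View pics/w2.png

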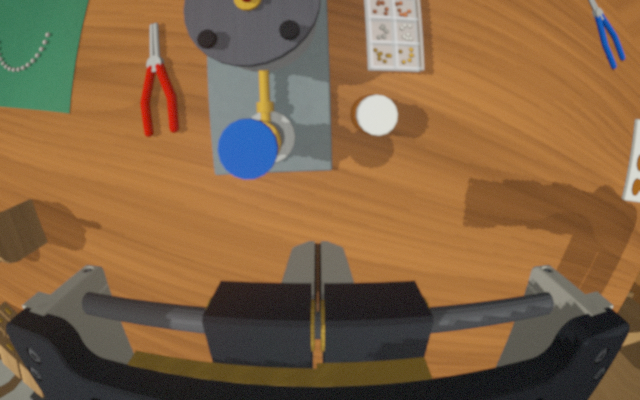

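The wrist view shows the cap at (247,148). Its computed position, (496,92), agrees with the other views. I'll go over it and down to about 9 mm above.

Emit:
servo_tool(deltas=[{"claw": -1,"offset": [0,0.02,-0.023],"turn": 0},{"claw": -1,"offset": [0,0.022,-0.025],"turn": 0},{"claw": -1,"offset": [0.01,0.01,-0.011],"turn": 0},{"claw": -1,"offset": [0.03,0,0],"turn": 0},{"claw": -1,"offset": [0.02,0,0],"turn": 0},{"claw": -1,"offset": [0.014,0,0],"turn": 0},{"claw": -1,"offset": [0,0,0],"turn": 0},{"claw": -1,"offset": [0,0,0],"turn": 0}])

```text
time_s: 2.6
ee_pos: [495.1, 88.3, 161.9]
eef_rot: [[-0.0, 0.967, 0.253], [-0.0, 0.253, -0.967], [-1.0, -0.0, 0.0]]
force: [0.3, 0.1, 0.1]
width: 0.6
```

```bash
python3 -c "
from h import *
wrist('pics/w3.png')
cv2.imwrite('pics/s3.png',capture('scene')['color'])"
```

```text
2.6 [495.08221858  88.2807655  161.94588468] 0.5750666807154514 [0.33571351 0.14419131 0.06698567] [ 2.53176517e-01 -9.67420093e-01  1.21286691e-04]
blue [ 272  204   80   63 2907] [309.07189542 229.13484692] [504.24719512  97.10896029 134.        ] tool delta [27.94443718 11.10321812 -6.22360564]
```

View pics/w3.png

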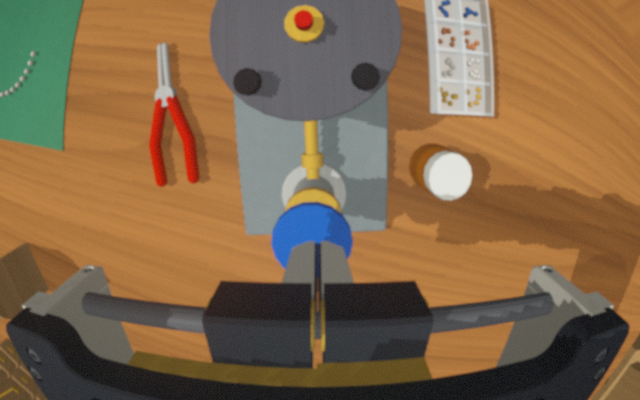

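The fingertips are about 11 mm above the cap and centred to within about 4 mm. I'll correct sideways and do the first stroke, stopping just short of the bottom stop.

Emit:
servo_tool(deltas=[{"claw": -1,"offset": [0.005,0.001,-0.004],"turn": 0},{"claw": -1,"offset": [0.01,0,0],"turn": 0},{"claw": -1,"offset": [0.012,0,0],"turn": 0},{"claw": -1,"offset": [0.011,0,0],"turn": 0},{"claw": -1,"offset": [0,0,0],"turn": 0},{"claw": -1,"offset": [0,0,0],"turn": 0},{"claw": -1,"offset": [0,0,0],"turn": 0},{"claw": -1,"offset": [0,0,0],"turn": 0}])

```text
time_s: 3.5
ee_pos: [496.0, 93.5, 124.5]
eef_rot: [[0.002, 0.967, 0.254], [0.001, 0.254, -0.967], [-1.0, 0.003, 0.0]]
force: [-0.6, 0.8, 8.4]
width: 0.2
```

```bash
python3 -c "
from h import *
wrist('pics/w4.png')
c=capture('scene');cv2.imwrite('pics/s4.png',c['color'])
a=cv2.resize(c['color'][140:300,240:440],None,fx=3,fy=3);cv2.imwrite('pics/s4c.png',a)"
```

```text
3.5 [496.03844688  93.54052941 124.50776207] 0.17995251471807067 [-0.57880685  0.84252486  8.37385112] [ 2.54394585e-01 -9.67100507e-01  6.44118958e-05]
blue [ 278  212   83   62 2511] [320.29510155 236.01194743] [517.99633118  98.97299293 134.        ] tool delta [-9.43425598 22.64170832  0.33284005]
```

View pics/s4c.png

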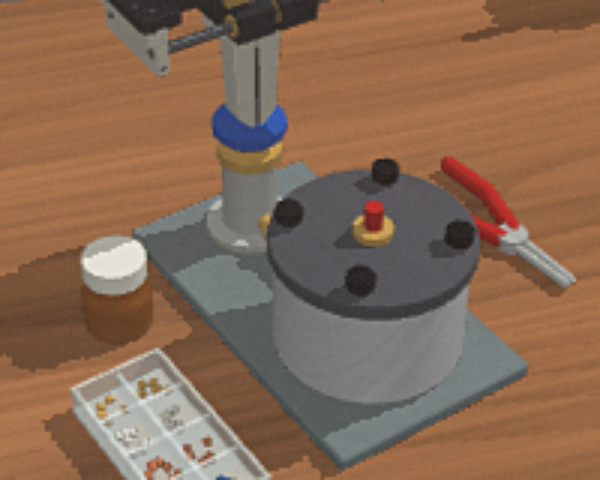

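The pin has risen and the pot is steady; the cap is down at crop (250,125) and the pin at (374,215). I'll continue with strokes of 32 mm up and 32 mm down.

Emit:
servo_tool(deltas=[{"claw": -1,"offset": [-0.016,0,0],"turn": 0},{"claw": -1,"offset": [-0.016,0,0],"turn": 0},{"claw": -1,"offset": [0,0,0],"turn": 0},{"claw": -1,"offset": [0,0,0],"turn": 0},{"claw": -1,"offset": [0.012,0,0],"turn": 0},{"claw": -1,"offset": [0.01,0,0],"turn": 0},{"claw": -1,"offset": [0.01,0,0],"turn": 0},{"claw": -1,"offset": [0,0,0],"turn": 0}])

```text
time_s: 4.4
ee_pos: [495.3, 93.2, 122.1]
eef_rot: [[0.001, 0.967, 0.254], [0.0, 0.254, -0.967], [-1.0, 0.001, -0.0]]
force: [0.7, -0.5, 8.3]
width: 0.4
```

Emit:
servo_tool(deltas=[{"claw": -1,"offset": [-0.016,0,0],"turn": 0},{"claw": -1,"offset": [-0.016,0,0],"turn": 0},{"claw": -1,"offset": [0,0,0],"turn": 0},{"claw": -1,"offset": [0,0,0],"turn": 0},{"claw": -1,"offset": [0.012,0,0],"turn": 0},{"claw": -1,"offset": [0.01,0,0],"turn": 0},{"claw": -1,"offset": [0.01,0,0],"turn": 0},{"claw": -1,"offset": [0,0,0],"turn": 0}])

```text
time_s: 5.2
ee_pos: [495.0, 93.1, 122.0]
eef_rot: [[0.0, 0.967, 0.254], [0.0, 0.254, -0.967], [-1.0, 0.0, -0.0]]
force: [0.2, 0.3, 8.8]
width: 0.5
```

Emit:
servo_tool(deltas=[{"claw": -1,"offset": [-0.016,0,0],"turn": 0},{"claw": -1,"offset": [-0.016,0,0],"turn": 0},{"claw": -1,"offset": [0,0,0],"turn": 0},{"claw": -1,"offset": [0,0,0],"turn": 0},{"claw": -1,"offset": [0.012,0,0],"turn": 0},{"claw": -1,"offset": [0.01,0,0],"turn": 0},{"claw": -1,"offset": [0.01,0,0],"turn": 0},{"claw": -1,"offset": [0,0,0],"turn": 0}])

```text
time_s: 6.0
ee_pos: [495.0, 93.1, 122.0]
eef_rot: [[-0.0, 0.967, 0.254], [0.0, 0.254, -0.967], [-1.0, -0.0, -0.0]]
force: [-0.3, -0.9, 7.7]
width: 0.5
```

```bash
python3 -c "
from h import *
c=capture('scene')
a=cv2.resize(c['color'][140:300,240:440],None,fx=3,fy=3);cv2.imwrite('pics/s5c.png',a)"
```

```text
(no output)
```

View pics/s5c.png

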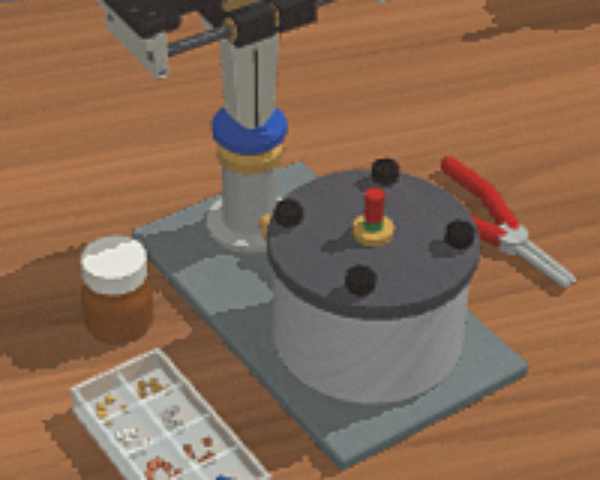

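Some green now shows at (373,228), and the pot and bystanders haven't moved. Three more strokes, then a check.

Emit:
servo_tool(deltas=[{"claw": -1,"offset": [-0.017,0,0],"turn": 0},{"claw": -1,"offset": [-0.017,0,0],"turn": 0},{"claw": -1,"offset": [0,0,0],"turn": 0},{"claw": -1,"offset": [0,0,0],"turn": 0},{"claw": -1,"offset": [0.012,0,0],"turn": 0},{"claw": -1,"offset": [0.011,0,0],"turn": 0},{"claw": -1,"offset": [0.011,0,0],"turn": 0},{"claw": -1,"offset": [0,0,0],"turn": 0}])

```text
time_s: 6.85
ee_pos: [495.2, 93.1, 122.0]
eef_rot: [[0.0, 0.967, 0.254], [0.0, 0.254, -0.967], [-1.0, 0.0, 0.0]]
force: [0.3, 0.1, 9.4]
width: 0.7
```

Emit:
servo_tool(deltas=[{"claw": -1,"offset": [-0.017,0,0],"turn": 0},{"claw": -1,"offset": [-0.017,0,0],"turn": 0},{"claw": -1,"offset": [0,0,0],"turn": 0},{"claw": -1,"offset": [0,0,0],"turn": 0},{"claw": -1,"offset": [0.012,0,0],"turn": 0},{"claw": -1,"offset": [0.011,0,0],"turn": 0},{"claw": -1,"offset": [0.011,0,0],"turn": 0},{"claw": -1,"offset": [0,0,0],"turn": 0}])

```text
time_s: 7.65
ee_pos: [495.1, 93.1, 122.0]
eef_rot: [[0.0, 0.967, 0.254], [0.0, 0.254, -0.967], [-1.0, 0.0, -0.0]]
force: [0.1, 0.9, 8.5]
width: 0.8
```

Emit:
servo_tool(deltas=[{"claw": -1,"offset": [-0.017,0,0],"turn": 0},{"claw": -1,"offset": [-0.017,0,0],"turn": 0},{"claw": -1,"offset": [0,0,0],"turn": 0},{"claw": -1,"offset": [0,0,0],"turn": 0},{"claw": -1,"offset": [0.012,0,0],"turn": 0},{"claw": -1,"offset": [0.011,0,0],"turn": 0},{"claw": -1,"offset": [0.011,0,0],"turn": 0},{"claw": -1,"offset": [0,0,0],"turn": 0}])

```text
time_s: 8.45
ee_pos: [495.1, 93.1, 122.0]
eef_rot: [[0.0, 0.967, 0.254], [0.0, 0.254, -0.967], [-1.0, 0.0, 0.0]]
force: [-0.1, 0.8, 8.9]
width: 0.5
```

```bash
python3 -c "
from h import *
c=capture('scene')
a=cv2.resize(c['color'][140:300,240:440],None,fx=3,fy=3);cv2.imwrite('pics/s6c.png',a)"
```

```text
(no output)
```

View pics/s6c.png

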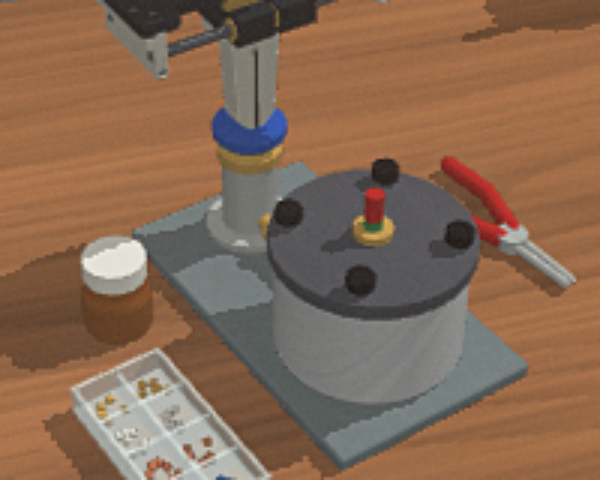

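The pin looks the same as before these three strokes, so it is at its stop. I'll release the plunger, retreat straight up and measure.

Emit:
servo_tool(deltas=[{"claw": -1,"offset": [-0.012,0,0],"turn": 0},{"claw": -1,"offset": [-0.012,0,0],"turn": 0},{"claw": -1,"offset": [-0.012,0,0],"turn": 0},{"claw": -1,"offset": [-0.03,0,0],"turn": 0},{"claw": -1,"offset": [-0.04,0,0],"turn": 0},{"claw": -1,"offset": [-0.03,0,0],"turn": 0},{"claw": -1,"offset": [0,0,0],"turn": 0},{"claw": -1,"offset": [0,0,0],"turn": 0}])

```text
time_s: 9.3
ee_pos: [495.0, 93.1, 259.0]
eef_rot: [[-0.0, 0.967, 0.254], [-0.0, 0.254, -0.967], [-1.0, -0.0, -0.0]]
force: [-0.1, 0.3, 0.1]
width: 0.7
```

```bash
python3 -c "
from h import *
wrist('pics/w7.png')
c=capture('scene');t=capture('top');P=cloud(c)
x0=cv2.imread('pics/scene0.png')
for n,im in(('start',x0),('now',c['color'])):
    hsv=cv2.cvtColor(im,cv2.COLOR_BGR2HSV)
    sub=(slice(190,230),slice(350,380))
    r=cv2.inRange(hsv,(0,150,80),(8,255,255))[sub];g=cv2.inRange(hsv,(40,80,30),(85,255,255))[sub]
    for k,m in(('red',r),('green',g)):
        v,u=np.nonzero(m);print(n,k,len(v),(v.min()+190,v.max()+190,u.min()+350,u.max()+350) if len(v) else '')
m=cv2.inRange(cv2.cvtColor(c['color'],cv2.COLOR_BGR2HSV),(100,120,50),(130,255,255))[140:200,290:350]>0
q=P[140:200,290:350][m];print('cap z',np.percentile(q[:,2],[50,90]),np.median(q,0))
# project pin model: pin axis from unit frame fit (cap & lid centre)
m=cv2.inRange(cv2.cvtColor(t['color'],cv2.COLOR_BGR2HSV),(0,150,80),(8,255,255))
Q=cloud(t);mm=np.zeros_like(m);mm[165:190,285:310]=m[165:190,285:310]
q=Q[mm>0];print('pin top view',np.median(q,0),np.percentile(q[:,2],[50,90]))
X=np.median(q,0)
for h in(110,116,136):print(h,proj(c,np.r_[X[:2],h]))
a=cv2.resize(c['color'][140:260,280:430],None,fx=5,fy=5);cv2.imwrite('pics/s7c.png',a)"
```

```text
9.3 [494.96835545  93.05720523 258.97546541] 0.6943482238430028 [-0.1196775   0.31119374  0.0774019 ] [ 2.53978366e-01 -9.67209898e-01 -5.03084942e-05]
blue [607  53  23  48 380] [617.01315789  74.16315789] [ 755.60479393 -230.70013523  134.        ] tool delta [124.91618505 169.89234522 379.34360844]
blue [ 291  174   55   52 2199] [318.35561619 199.43383356] [496.12222363  93.58510754 134.        ] tool delta [124.97517689   1.27968006  -0.21124747]
blue [  0 258  22  25 248] [  9.26612903 269.06451613] [253.39951302 556.182261   134.        ] tool delta [ 125.02853701 -115.99444961 -509.28611061]
start red 37 (np.int64(209), np.int64(216), np.int64(362), np.int64(367))
start green 0 
now red 65 (np.int64(203), np.int64(214), np.int64(362), np.int64(367))
now green 15 (np.int64(214), np.int64(216), np.int64(361), np.int64(367))
cap z [133.39857891 134.6753571 ] [502.03827962  89.10438802 133.39857891]
  return _methods._mean(a, axis=axis, dtype=dtype,
  ret = um.true_divide(
Traceback (most recent call last):
IndexError: index -1 is out of bounds for axis 0 with size 0
```

```bash
python3 -c "
from h import *
c=capture('scene');P=cloud(c);im=c['color']
hsv=cv2.cvtColor(im,cv2.COLOR_BGR2HSV)
m=np.zeros((400,640),bool);m[190:230,350:380]=(cv2.inRange(hsv,(0,150,80),(8,255,255))>0)[190:230,350:380]
q=P[m];print(np.percentile(q,[5,50,95,100],axis=0).round(1))
# lid plane points (dark) fit centre
X=np.median(q,0)[:2]+[-4,1]
for h in(110,112,116,121,136):print(h,proj(c,np.r_[X,h]).round(1))
a=cv2.resize(im[190:230,330:400],None,fx=10,fy=10,interpolation=cv2.INTER_NEAREST);cv2.imwrite('pics/s7c.png',a)"
```

```text
[[627.1 126.  116.8]
 [633.4 130.6 129.9]
 [635.9 135.4 136. ]
 [637.1 142.4 136.9]]
110 [364.  214.8]
112 [364.1 214. ]
116 [364.2 212.3]
121 [364.3 210.2]
136 [364.6 203.9]
```

View pics/s7c.png

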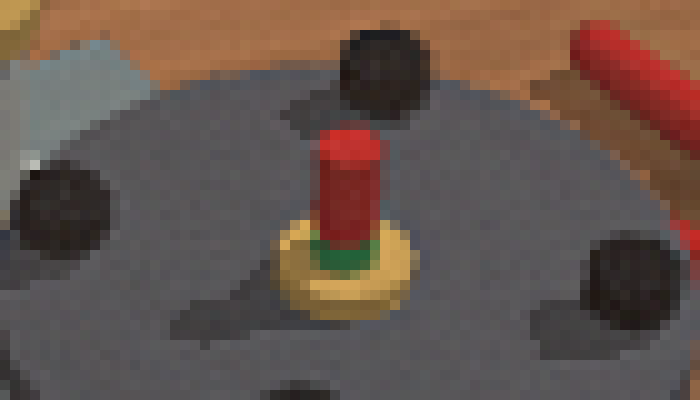

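The pin top measures about 136 mm. The red pin stands at crop (348,190), with the green band at (343,255) above the brass collar. The cap is back up at about 134 mm, so I'm handing in.

```bash
python3 -c "
from rig import *
hand_in()"
```

```text
the job is handed in; nothing more can be done
```

The pot is up to pressure and the job is handed in. I pressed the plunger seven times with the closed fingertips, at about 9 N each time, then retreated straight up. It finished at about 9.5 s of the 38 s allowed.

**Pin:** its top measures about 136 mm (fully out) and the green band shows above the collar. It did not rise any further over the last three strokes, so it is at its stop.

**Plunger:** the cap sprang back to about 134 mm, its up position.

**Pot and bystanders:** the pot, pliers, jar and bead box looked unmoved in the crops taken during the strokes. The wrist camera put the cap within about 2 mm of where it started.

**Checks that failed:**
- The first two move calls were refused because the rows lacked "turn". Nothing moved, and I resent them.
- The top-camera pin check found no red pixels, probably because the gripper hid the pin. The final pin height therefore rests on the scene camera alone.

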